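Unlock the key-locked sample drawer

TASK

Take the flat-headed steel key out of the key rack, put it into the lock on top of the grey sample box, feel gently for the lock barrel, and push the key fully home. Then turn it clockwise until the drawer springs open, let go and leave the key in the lock. Never force the key, and leave the other things where they are.

Things in the scene. Friction and masses are not known exactly. Their poses are not given: they have to be found in the camera images.
- key: steel key, 76 mm tall, 60 g, upright in one of the rack's two slots (which one varies). Origin: centre of its underside, z up its length. From the bottom: flat foot (bit) 28 mm along x, 8 along y, 8 high; round shank 8 mm thick up to 44 mm; flat head from 44 to 76 mm, 32 mm along x, 12 along y (grip across the 12). The same after a half turn about z.
- driver: the other thing in the rack, not to be used: a black round-headed driver, head 28 mm across; its foot is too thick for the keyhole. It stands 66 mm from the key along the rack's x.
- rack: fixed grey key rack, 130 mm along x, 50 along y, 34 high; origin: centre of its underside. Two slots from above at x = -33 and +33 mm, each 31 mm along x by 12 along y, 30 deep, so the standing key's foot is 4 mm and its head 48 to 80 mm above the table. Lift the key 40 mm to clear it.
- box: fixed grey steel sample box, 200 mm along its x, 220 mm along y, top at 80 mm; origin at the centre of its underside. Its drawer front is the face at -x, towards the robot. On top, centred at x = -45 mm, y = 0, stands the steel lock housing, 60 x 60 mm, its top 112 mm above the table.
- keyhole (a point): centre of the keyhole's mouth in the flat top of the lock housing, 112 mm above the table; z up, axes as the box's. A slot 30 mm along x by 10 along y with a 1.5 mm bevel, so the key, its x along the slot, has 1 mm play each side. The cover plate is 6 mm thick; under it is an open chamber 12 mm high, in which the foot can turn; then the top of the hidden barrel.
- barrel_top (a point): centre of the barrel's top, fixed on the lock's axis 18 mm below the mouth; does not turn. The barrel has a slot like the keyhole, 10 mm deep, but is left turned counterclockwise from above by an unknown 0.2 to 0.5 rad, so a key put straight in stops here. Turned likewise (within about 0.07 rad) it drops on to 28 mm below the mouth, fully home. Turning the barrel takes about 0.1 N m.
- drawer (a joint): how far the drawer is out, m: 0 shut and locked, up to 0.07. A hidden cam on the barrel holds it. With the key 0.75 to 1.0 rad clockwise (from above) of the keyhole's direction the cam frees it and a spring pushes it 60 to 70 mm out towards the box's -x side within a second. The barrel's stop is at 1.15 rad clockwise.
- choke_a: bystander: a copper-brown wound ring core, 44 mm across, 14 mm high, lying on the table behind the rack; origin at the centre of its underside.
- choke_b: bystander: the same kind of ring core, in front of the rack.
- jar: bystander: amber glass jar, 52 mm across, 80 mm high, to the right of the box.
- screwdriver: bystander: black-handled screwdriver lying to the left of the rack.
- spool: bystander: copper wire spool, 60 mm across, 40 mm high, standing right of the robot.

How it is judged (in metres and radians):
On the way, in this order (a step that is already met when the one before it is completed fails the run):
1. the key is fully home in the lock barrel (z of key in the frame of keyhole below -0.0255 m and horizontal distance between key and keyhole below 0.005 m and angle between key's own z axis and vertical below 0.15 rad and value of joint drawer below 0.006 m), for 0.1 s.
2. the key, fully home, is turned and the drawer springs open (z of key in the frame of keyhole below -0.0255 m and horizontal distance between key and keyhole below 0.005 m and angle between key's own z axis and vertical below 0.15 rad and value of joint drawer above 0.04 m), for 0.1 s.
At the end, for the whole second after the job is handed in: The drawer is open by more than 40 mm and at rest; the key stands in the lock (at least 25.5 mm below the keyhole's mouth, within 5 mm of its axis, upright within 0.15 rad), at rest and let go (all of step 2 and linear speed of key below 0.02 m/s and velocity of joint drawer below 0.02 m/s); the robot touches nothing.
It fails at once if the key is forced: more than 40 N between the key and the sample box (contact force between key and box above 40 N).
It fails at once if the robot's fingers or arm push on the sample box with more than 25 N (contact force between any of the fingers, the arm and box above 25 N).
It fails at once if the round-headed driver is moved more than 25 mm, or another bystander more than 30 mm (distance of driver from where it was at the start of the episode above 0.025 m or distance of any of choke_a, choke_b, jar, screwdriver, spool from where it was at the start of the episode above 0.03 m).
It also fails if it takes over 61 s, if anything falls off the work surface, if the arm or the gripper's body presses on something with over 40 N, if the wrist force passes 120 N, or if a joint passes its speed limit or range.

ROBOT

A 6-joint arm with a two-finger parallel gripper is mounted at the origin on the work surface. World frame = base frame: x ahead of the robot, y to its left, z up, the work surface at z = 0. Lengths are in mm, angles in rad, forces in N, time in s.
With the tool pointing down it reaches from about 300 to 775 mm from the base axis. Payload 14.6 kg.
Tool frame: the origin (TCP) lies on the centre line of the jaws, within the pads' length; the fingertips stand 19 mm ahead of it and the grasp point (between the pads) is the TCP (bot.tip_reach is the distance from the TCP to the fingertips, in mm); y points along the fingers, x is the direction in which the jaws open and shut, and the axes are right-handed (so a half turn about y gives the same grasp; the last joint's range is limited). The gripper opens to 85 mm and grips with 20 to 120 N. Pads are 22 mm wide; open, the fingers measure 114 mm over their backs; the gripper's body (76 mm by 85 mm) begins 54 mm behind the grasp point. The pads swing forward as they close: fully open they stand 13 mm farther back than shut.
Start: joints at [-1.356, 0.3, 1.521, -0, 1.321, -0.067], TCP at [152.94, -528.298, 250.281] pointing down, gripper open.
Joint ranges: [-3.03, 3.03], [-0.79, 2.21], [0.23, 2.52], [-1.04, 4.18], [0, 3.07], [-2.55, 2.55]. Speed limits (rad/s): [2.22, 2.22, 2.57, 3.14, 3.14, 3.14].

INTERFACE

Orientations are given as a unit quaternion [w, x, y, z].
In Python, from rig import bot gives the robot as it stands. Calls block until the motion is done:
- bot.move_to(position, orientation): joint-space move of the TCP to a pose.
- bot.servo_line(position, attitude=None, speed=150, until_force=None): straight line of the TCP; attitude=None keeps the orientation; speed is the mean speed in mm/s. With until_force (N) it stops when the force on the tool has changed by that much, and returns True; else False.
- bot.move_joints(angles): joint-space move.
- bot.move_gripper(opening, grip_force=None): finger opening in mm; grip_force is the grip in N (None keeps the last); returns when the fingers have stopped.
- bot.dwell(seconds).
- bot.ik(position, orientation): joint angles nearest the present ones, or None.
- bot.read_state(): the state.
- bot.read_camera(name): name is "side" or "top" or "wrist"; returns a dict with "image" (480x640x3 uint8, blue, green, red), "depth" (480x640 float32, mm along the optical axis (not along the pixel's ray), 0 where there is no reading), "fovy" (degrees; the focal length in pixels is half the picture's height over the tangent of half this angle, whatever the lens; pixels are square), "cx", "cy" (the principal point, pixels), "eye" and "attitude" of the camera in the world; the wrist camera has in their place "mount" (4x4, takes a point from camera to tool coordinates, whose origin is the TCP and whose axes are the tool frame's). Camera axes: x right, y down, z forward; pixel columns grow to the right and rows downward; lengths in mm; the calibration is good to about 2 mm. A picture is of the moment at which its call begins: read the wrist's pose just before it.
A pose or a line that the arm cannot do raises bot.MotionError and nothing moves.
- bot.finish_job(): hands the job in, once; it reports no verdict.
The state is a dict: "clock": time; "joint_positions": joint angles; "qvel": joint speeds; "effort": joint torques, N m; "ee_pos": TCP position; "tool_rot": TCP orientation; "ft_force": force on the tool from outside, world axes, zero at the start; "moment": the same for the moment, N m; "grip_width": finger opening in mm.
Only numpy, scipy, OpenCV 4.12 (cv2) and the standard library are available. Lean on these libraries where they do the work, as an engineer would, in place of code of your own. Each camera call takes 0.05 s, during which the arm holds its last target.

## Working session

There is one attempt and no reset: what is moved stays moved. The work goes in short steps, each a Python script; the robot and the scene stay as the last script left them, time stands still between calls to the robot, and variables do not carry over. Pictures are saved under pics/ and viewed, and the job is handed in when it is done.

```bash
ls; mkdir -p pics; python3 - <<'E'
from rig import bot
import cv2
s=bot.read_state();print(s)
for n in ("side","top","wrist"):
    c=bot.read_camera(n);cv2.imwrite(f"pics/{n}0.png",c["image"])
    print(n,{k:v for k,v in c.items() if k not in("image","depth")}, (c["depth"]>0).mean())
E
```

```text
pics
{'clock': 0.0, 'joint_positions': array([-1.35561078e+00,  3.00507257e-01,  1.52161026e+00, -2.39090389e-05,
        1.32069975e+00, -6.65754395e-02]), 'qvel': array([ 4.95742463e-04,  6.90225914e-05,  1.98839135e-03, -1.73030438e-03,
        8.58943641e-04, -2.05259401e-03]), 'effort': array([ 1.23917293e-03, -5.43502772e+01, -3.61792767e+01,  4.90598904e-05,
        4.02067802e-03,  2.27961539e-05]), 'ee_pos': array([ 152.8839067 , -528.09362387,  249.68912313]), 'tool_rot': array([ 0.56553137, -0.56497862,  0.42517053, -0.42450377]), 'ft_force': array([-0.16877396,  0.02404635,  0.45609216]), 'moment': array([-0.00763139, -0.01897121,  0.01560986]), 'grip_width': 85.60514089845569}
side {'fovy': 50.29842480422234, 'cx': 324.96980105388656, 'cy': 234.52596475258346, 'eye': array([129.024924  , 650.90804106, 992.99332829]), 'attitude': array([ 0.088195  , -0.23363289,  0.90779221, -0.33697273])} 0.9959830729166667
top {'fovy': 43.05205850963321, 'cx': 321.0170442655208, 'cy': 237.3709451489172, 'eye': array([ 405.94603044,  -24.01933575, 1606.99188832]), 'attitude': array([-0.01326124,  0.71291953, -0.70084387,  0.01969121])} 0.9960026041666666
wrist {'fovy': 59.920467453270405, 'cx': 318.2919892654982, 'cy': 244.57654970234464, 'mount': array([[ 9.99999676e-01,  7.50699039e-04, -2.91286411e-04,
        -7.54090601e-01],
       [ 5.14170466e-04, -3.16900932e-01,  9.48458505e-01,
        -1.23525240e+02],
       [ 6.19697952e-04, -9.48458347e-01, -3.16901215e-01,
         8.18398947e+01],
       [ 0.00000000e+00,  0.00000000e+00,  0.00000000e+00,
         1.00000000e+00]])} 0.9958203125
```

View pics/top0.png

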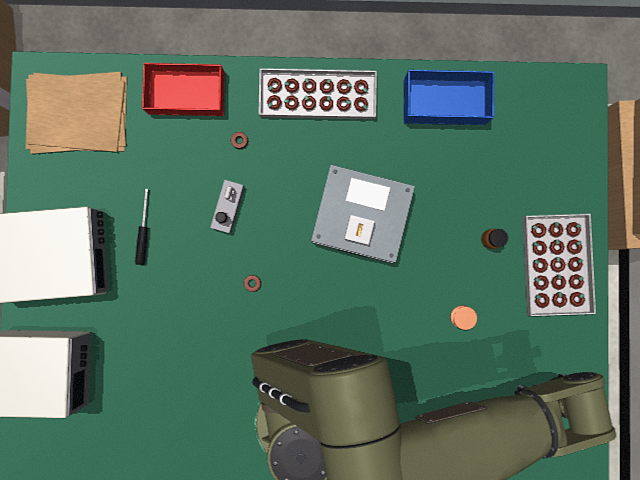

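View pics/side0.png

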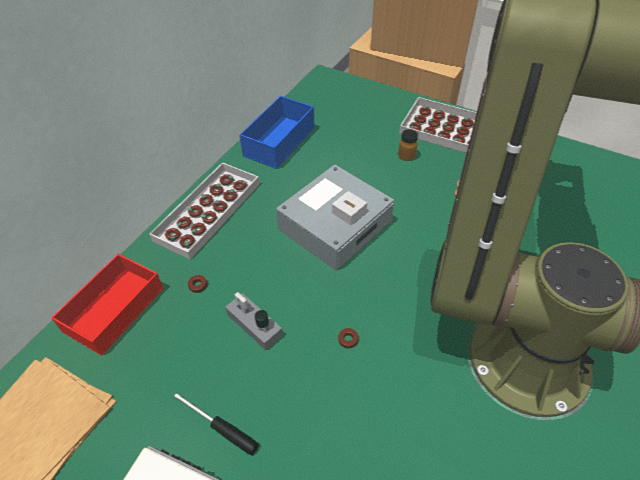

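View pics/wrist0.png

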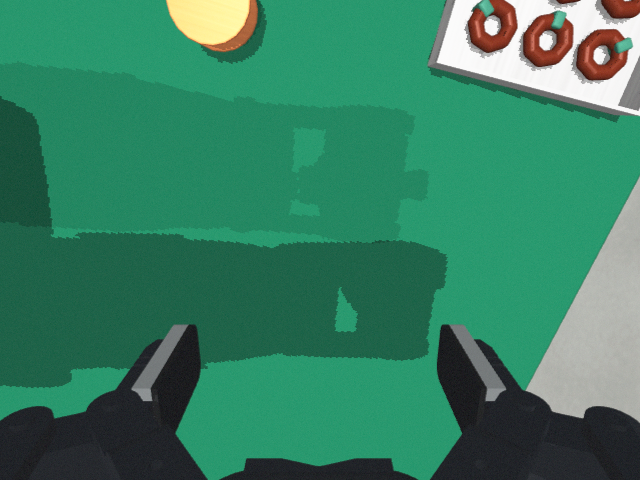

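The top view shows the rack at about (227,207), with the flat key head at (231,193) and the black driver at (221,217). The lock's keyhole is at (360,230). The side view agrees: key at (241,300), keyhole at (349,203). I'll triangulate roughly, then look with the wrist camera.

```bash
cat > h.py <<'E'
import numpy as np, cv2
from scipy.spatial.transform import Rotation as R
from rig import bot
def q2R(q): return R.from_quat([q[1],q[2],q[3],q[0]]).as_matrix()
def down(phi):
    x=np.array([np.cos(phi),np.sin(phi),0]);y=np.array([0,0,-1.]);z=np.cross(x,y)
    q=R.from_matrix(np.c_[x,y,z]).as_quat();return np.array([q[3],q[0],q[1],q[2]])
def cam(n):
    s=bot.read_state();c=bot.read_camera(n)
    c['f']=240/np.tan(np.radians(c['fovy']/2))
    if n=='wrist':
        T=np.eye(4);T[:3,:3]=q2R(s['tool_rot']);T[:3,3]=s['ee_pos'];T=T@c['mount'];c['R']=T[:3,:3];c['eye']=T[:3,3];c['tcp']=s['ee_pos'];c['tr']=s['tool_rot']
    else: c['R']=q2R(c['attitude'])
    return c
def ray(c,px):
    px=np.atleast_2d(px).astype(float)
    d=np.c_[(px[:,0]-c['cx'])/c['f'],(px[:,1]-c['cy'])/c['f'],np.ones(len(px))]
    return d@c['R'].T
def onz(c,px,z):
    d=ray(c,px);return c['eye']+d*((z-c['eye'][2])/d[:,2])[:,None]
def proj(c,P):
    p=(np.atleast_2d(P)-c['eye'])@c['R'];return p[:,:2]/p[:,2:]*c['f']+[c['cx'],c['cy']]
def tri(c1,p1,c2,p2):
    A=np.zeros((3,3));b=np.zeros(3)
    for c,p in((c1,p1),(c2,p2)):
        d=ray(c,p)[0];d/=np.linalg.norm(d);M=np.eye(3)-np.outer(d,d);A+=M;b+=M@c['eye']
    X=np.linalg.solve(A,b);return X
def save(n,im): cv2.imwrite('pics/'+n+'.png',im)
E
python3 - <<'E'
from h import *
t=cam('top');s=cam('side')
for n,a,b,z in(('key',(231,193),(241,300),80),('drv',(221.5,217),(261,318),80),('hole',(360,230),(349,203),112)):
    print(n,tri(t,a,s,b).round(1),onz(t,a,z).round(1),onz(s,b,z).round(1))
c=t['image'][150:270,190:430];save('topcrop',cv2.resize(c,None,fx=3.3,fy=3.3,interpolation=cv2.INTER_CUBIC))
E
```

```text
key [590.2 196.1  53.7] [[585.2 191.2  80. ]] [[579.4 209.8  80. ]]
drv [525.9 216.8  59.9] [[524.2 213.6  80. ]] [[517.6 226.3  80. ]]
hole [ 497.  -132.6  107.6] [[ 495.6 -132.7  112. ]] [[ 496.2 -128.2  112. ]]
```

View pics/topcrop.png

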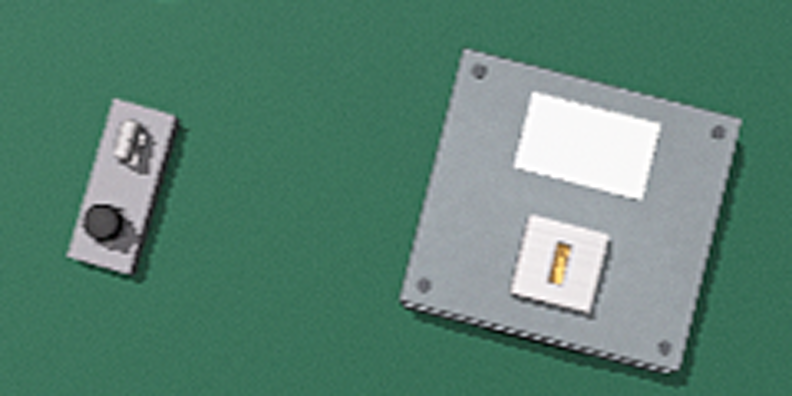

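The crop shows the flat head in the far slot, the driver in the near slot, and the keyhole (brass visible through it) in the housing. Next I check joint 6 room, then view from the wrist.

```bash
python3 - <<'E'
from h import *
for nm,p,a in(('key',(583,193,230),-.31),('hole',(496,-131,260),-.22)):
    for sg in(1,-1):
        for da in((0,),(.5,0,-1.1))[nm=='hole']:
            q=bot.ik(p,down(a+da+sg*np.pi/2));print(nm,sg,da,None if q is None else q.round(2))
E
```

```text
key 1 0 [ 0.26  0.46  1.35 -0.    1.33 -1.  ]
key -1 0 [ 0.26  0.46  1.35 -0.    1.33  2.14]
hole 1 0.5 [-0.33  0.21  1.61 -0.    1.32 -2.18]
hole 1 0 [-0.33  0.21  1.61 -0.    1.32 -1.68]
hole 1 -1.1 [-0.33  0.21  1.61 -0.    1.32 -0.58]
hole -1 0.5 [-0.33  0.21  1.61  0.    1.32  0.96]
hole -1 0 [-0.33  0.21  1.61 -0.    1.32  1.46]
hole -1 -1.1 None
```

```bash
python3 - <<'E'
from h import *
import pickle
D={}
q=down(-.22+np.pi/2)
bot.move_to([496,-131,262],q);bot.dwell(.15);D['h1']=cam('wrist');print(bot.read_state()['clock'])
bot.servo_line([500,-131,202],speed=150);bot.dwell(.1);D['h2']=cam('wrist')
bot.servo_line([500,-131,240],speed=200)
bot.move_to([583,193,230],down(-.31+np.pi/2));bot.dwell(.15);D['k1']=cam('wrist');print(bot.read_state()['clock'])
bot.servo_line([553,203,230],speed=150);bot.dwell(.1);D['k2']=cam('wrist');print(bot.read_state()['clock'])
pickle.dump(D,open('D.pkl','wb'))
for k in D: save(k,D[k]['image'])
E
```

```text
2.35
4.8583
5.3667
```

```bash
python3 -c "
import cv2,numpy as np
a=[cv2.resize(cv2.imread(f'pics/{k}.png'),(400,300),interpolation=cv2.INTER_AREA) for k in('h1','h2','k1','k2')]
cv2.imwrite('pics/four.png',np.vstack([np.hstack(a[:2]),np.hstack(a[2:])]))"
```

```text
(no output)
```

View pics/four.png

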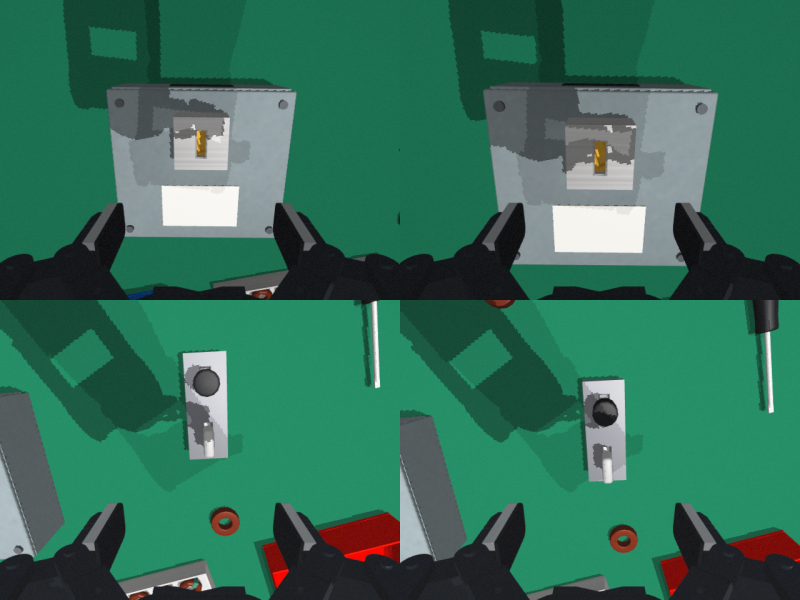

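The four views show the keyhole slot around h1 (320,228) and h2 (320,250), and the key head around k1 (334,225) and k2 (335,265). I'll zoom in.

```bash
python3 -c "
import cv2,numpy as np
def c(k,x,y,w,h): return cv2.resize(cv2.imread(f'pics/{k}.png')[y:y+h,x:x+w],(400,300),interpolation=cv2.INTER_NEAREST)
cv2.imwrite('pics/zoom.png',np.vstack([np.hstack([c('h1',260,180,120,90),c('h2',260,205,120,90)]),np.hstack([c('k1',274,180,120,90),c('k2',274,220,120,90)])]))"
```

```text
(no output)
```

View pics/zoom.png

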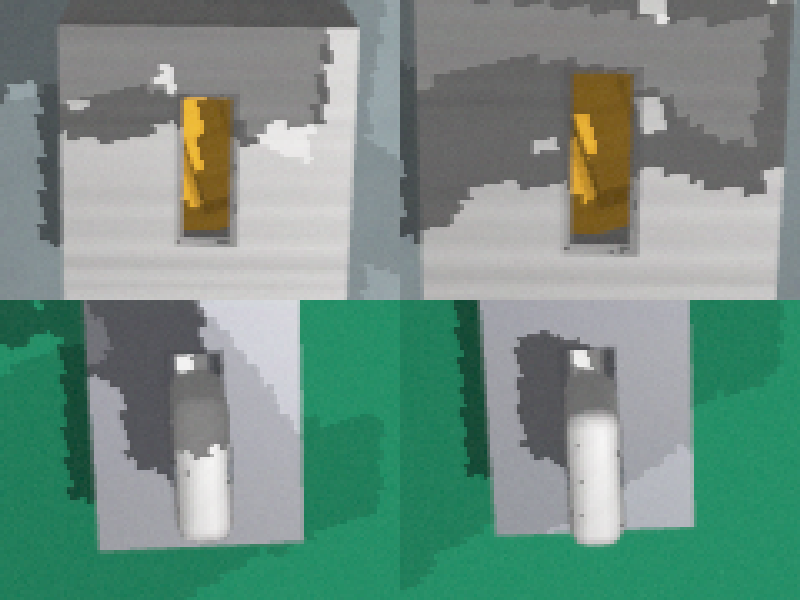

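The head is white in k2 (zoom cols 567–622) and the keyhole rim is clean. The depth images give direct height maps, so I'll measure with those and check them against the contours.

```bash
cat >> h.py <<'E'
def cloud(c):
    v,u=np.mgrid[0:480,0:640];d=ray(c,np.c_[u.ravel(),v.ravel()])
    P=c['eye']+d*c['depth'].ravel()[:,None];return P.reshape(480,640,3)
def rect(P):
    P=np.asarray(P,np.float32);r=cv2.minAreaRect(P);b=cv2.boxPoints(r);e=[b[1]-b[0],b[2]-b[1]];L=[np.linalg.norm(i) for i in e];k=int(L[1]>L[0]);a=np.arctan2(e[k][1],e[k][0]);a=(a+np.pi/2)%np.pi-np.pi/2
    return np.round(r[0],2),sorted(np.round(L,1)),round(float(a),3)
E
python3 - <<'E'
from h import *
import pickle
D=pickle.load(open('D.pkl','rb'))
for k in('k1','k2'):
    P=cloud(D[k]);near=np.hypot(P[...,0]-583,P[...,1]-193)<45
    z=P[near][:,2];print(k,np.histogram(z,bins=np.arange(-4,92,4)))
    m=near&(P[...,2]>60);print(m.sum(),'head z',np.percentile(P[m][:,2],[5,50,95]).round(1))
    mt=near&(P[...,2]>np.percentile(P[m][:,2],60)-3);print('head',rect(P[mt][:,:2]),P[mt].mean(0))
    mr=(np.hypot(P[...,0]-555,P[...,1]-203)<90)&(P[...,2]>25)&(P[...,2]<40);print('rack',rect(P[mr][:,:2]),np.median(P[mr][:,2]))
for k in('h1','h2'):
    P=cloud(D[k]);near=np.hypot(P[...,0]-496,P[...,1]+131)<60
    top=near&(P[...,2]>100);print(k,np.median(P[top][:,2]),rect(P[top][:,:2]))
    box=(np.hypot(P[...,0]-520,P[...,1]+131)<170)&(abs(P[...,2]-80)<7);print('box',np.median(P[box][:,2]),rect(P[box][:,:2]))
    zt=np.median(P[top][:,2])
    # hole: pixels inside, cast on the top plane
    inn=(np.hypot(P[...,0]-496,P[...,1]+131)<22)&(P[...,2]<zt-6);v,u=np.nonzero(inn)
    Q=onz(D[k],np.c_[u,v],zt);print('hole',rect(Q[:,:2]),len(Q),np.percentile(P[inn][:,2],[5,50,95]))
E
```

```text
k1 (array([1463, 1071,   13,   26,   20,    0,    0,    6,   18, 4895,    3,
          0,    0,    0,   17,   25,   17,   20,   25,   44,  581,  125,
          0]), array([-4,  0,  4,  8, 12, 16, 20, 24, 28, 32, 36, 40, 44, 48, 52, 56, 60,
       64, 68, 72, 76, 80, 84, 88]))
19027 head z [226.  285.  294.3]
head (array([571.19, 196.86]), [np.float32(12.3), np.float32(88.8)], 1.256) [569.2412065  197.40591626 289.61276138]
rack (array([555.98, 211.63]), [np.float32(50.2), np.float32(130.4)], -0.259) 33.88429670712537
k2 (array([1356,  971,   14,   32,   38,    0,    2,    4,   18, 4401,    1,
          0,    0,    1,   23,   23,   30,   33,   26,   47,  517,  118,
          0]), array([-4,  0,  4,  8, 12, 16, 20, 24, 28, 32, 36, 40, 44, 48, 52, 56, 60,
       64, 68, 72, 76, 80, 84, 88]))
3821 head z [ 77.3 286.2 289.8]
head (array([543.95, 206.63]), [np.float32(4.1), np.float32(39.9)], 1.249) [543.5484859  206.18812843 287.1343673 ]
rack (array([555.93, 211.64]), [np.float32(50.1), np.float32(130.5)], -0.26) 33.84527119465116
h1 302.8021881525773 (array([ 495.76, -130.97]), [np.float32(60.7), np.float32(119.9)], 1.341)
box 79.97207962733185 (array([ 538.9 , -138.48]), [np.float32(202.6), np.float32(220.4)], 1.338)
hole (array([ 440.61, -118.35]), [np.float32(13.2), np.float32(13.2)], 0.568) 3096 [ 83.82664054 111.57639165 112.9054652 ]
h2 238.58204719176052 (array([ 495.91, -130.97]), [np.float32(61.0), np.float32(120.0)], 1.338)
box 79.98956298764975 (array([ 539.17, -138.45]), [np.float32(203.0), np.float32(219.8)], 1.338)
hole (array([ 451.65, -120.07]), [np.float32(17.9), np.float32(18.0)], -0.356) 4743 [ 83.98551403 111.63295824 112.83667766]
```

```bash
python3 - <<'E'
from h import *
import pickle
D=pickle.load(open('D.pkl','rb'))
for k in('k1','k2'):
    P=cloud(D[k]);near=np.hypot(P[...,0]-587,P[...,1]-200)<40
    for lo,hi in((60,95),(76,95),(78,85)):
        m=near&(P[...,2]>lo)&(P[...,2]<hi);print(k,lo,m.sum(),np.percentile(P[m][:,2],[5,50,95]).round(1),rect(P[m][:,:2]),P[m].mean(0).round(1))
for k in('h1','h2'):
    P=cloud(D[k]);near=np.hypot(P[...,0]-496,P[...,1]+131)<60
    top=near&(P[...,2]>100)&(P[...,2]<120);zt=np.median(P[top][:,2]);print(k,zt,rect(P[top][:,:2]))
    inn=(np.hypot(P[...,0]-496,P[...,1]+131)<22)&(P[...,2]<zt-5);v,u=np.nonzero(inn)
    Q=onz(D[k],np.c_[u,v],zt);print('hole',rect(Q[:,:2]),len(Q),np.percentile(P[inn][:,2],[5,50,95]),u.min(),u.max(),v.min(),v.max())
    r0=rect(P[top][:,:2])
    print(np.histogram(P[inn][:,2],bins=np.arange(76,114,2)))
E
```

```text
k1 60 812 [68.3 79.  80.6] (array([587.38, 203.31]), [np.float32(12.2), np.float32(31.8)], -0.26) [585.2 203.7  77.8]
k1 76 706 [76.8 79.2 80.7] (array([587.46, 203.27]), [np.float32(12.0), np.float32(31.7)], -0.26) [586.7 203.4  79. ]
k1 78 587 [78.2 79.4 80.7] (array([587.6 , 203.21]), [np.float32(11.7), np.float32(30.4)], -0.305) [586.9 203.3  79.4]
k2 60 771 [65.  78.9 80.5] (array([586.9 , 203.39]), [np.float32(12.0), np.float32(31.5)], -0.259) [584.2 204.   77.2]
k2 76 635 [76.9 79.2 80.6] (array([587.03, 203.31]), [np.float32(11.8), np.float32(31.2)], -0.259) [586.3 203.5  79. ]
k2 78 526 [78.3 79.4 80.6] (array([587.29, 203.11]), [np.float32(11.1), np.float32(30.6)], -0.239) [587.2 203.3  79.4]
h1 111.8275389552148 (array([ 496.39, -128.29]), [np.float32(60.1), np.float32(60.7)], -0.23)
hole (array([ 495.44, -127.88]), [np.float32(9.5), np.float32(28.5)], -0.223) 573 [82.99289281 84.65557503 94.41574449] 315 329 209 249
(array([  0,   0,   1, 178, 170,  13,  11,  19, 118,  56,   0,   0,   0,
         0,   2,   5,   0,   0]), array([ 76,  78,  80,  82,  84,  86,  88,  90,  92,  94,  96,  98, 100,
       102, 104, 106, 108, 110, 112]))
h2 111.83052538483878 (array([ 496.53, -128.37]), [np.float32(60.2), np.float32(61.0)], -0.233)
hole (array([ 495.52, -128.18]), [np.float32(9.7), np.float32(28.5)], -0.244) 853 [83.04218522 84.80762177 94.54828966] 311 329 227 276
(array([  0,   0,   1, 239, 240,  21,  22,  28, 202,  80,   0,   0,   0,
         0,   5,  15,   0,   0]), array([ 76,  78,  80,  82,  84,  86,  88,  90,  92,  94,  96,  98, 100,
       102, 104, 106, 108, 110, 112]))
```

Depth resolves everything: key head centre about (587.3, 203.3) with yaw -0.26, top at 80, housing top at 112. It even shows the barrel top (about 94) and slot floor (about 84) through the keyhole. I'll refine the hole centre and get the barrel angle.

```bash
python3 - <<'E'
from h import *
import pickle
D=pickle.load(open('D.pkl','rb'))
th=-.232;ux=np.array([np.cos(th),np.sin(th)]);uy=np.array([-ux[1],ux[0]]);c0=np.array([495.7,-128.2])
for k in('h1','h2'):
    C=D[k];P=cloud(C);e=(C['eye'][:2]-c0);print(k,'eye',e@ux,e@uy)
    L=np.dstack([(P[...,:2]-c0)@ux,(P[...,:2]-c0)@uy])
    near=(abs(L[...,0])<40)&(abs(L[...,1])<40)
    top=near&(abs(P[...,2]-111.8)<1);zt=111.85
    print('housing x',np.percentile(L[top][:,0],[.3,99.7]),'y',np.percentile(L[top][:,1],[.3,99.7]))
    inn=(abs(L[...,0])<19)&(abs(L[...,1])<9)&(P[...,2]<zt-5)
    v,u=np.nonzero(inn);Q=onz(C,np.c_[u,v],zt)[:,:2]-c0;Q=np.c_[Q@ux,Q@uy]
    print('near edge x (plane)',Q[:,0].min(),' y',np.percentile(Q[:,1],[1,99]))
    w=(abs(L[...,0])<19)&(abs(L[...,1])<4)&(P[...,2]<zt-2)&(P[...,2]>98);print('far wall x',np.sort(L[w][:,0]).round(1)[-10:],w.sum())
    # top surface pixels around the hole
    t2=(abs(L[...,0])<8)&(abs(L[...,1])<14)&(P[...,2]>zt-.6);y=L[t2][:,1];print('rim y',y[y<0].max(),y[y>0].min())
    t3=(abs(L[...,0])<25)&(abs(L[...,1])<4)&(P[...,2]>zt-.6);x=L[t3][:,0];print('rim x',x[x<0].max(),x[x>0].min())
    hi=inn&(abs(P[...,2]-94)<1.5);lo=inn&(P[...,2]<87)
    im=np.zeros((480,640,3),np.uint8);im[hi]=(0,200,255);im[lo]=(255,80,0);im[inn&~hi&~lo]=(255,255,255)
    save(k+'b',cv2.resize(im[195:285,290:350],(400,600),interpolation=cv2.INTER_NEAREST))
    np.savez(k+'.npz',hi=np.c_[L[hi],P[hi][:,2]],lo=np.c_[L[lo],P[lo][:,2]])
    print(cv2.connectedComponentsWithStats(hi.astype(np.uint8))[2:])
E
python3 -c "
import cv2,numpy as np
cv2.imwrite('pics/bb.png',np.hstack([cv2.imread('pics/h1b.png'),cv2.imread('pics/h2b.png')]))"
```

```text
h1 eye -80.54268296736028 -3.2435838188289274
housing x [-29.35701217  30.58252728] y [-29.6822258   29.93857353]
near edge x (plane) -14.629376458605627  y [-4.59101036  4.86415539]
far wall x [15.7 15.7 15.7 15.7 15.7 15.8 15.9 16.  16.  16.2] 23
rim y -2.6771910469545905 2.161903116502347
rim x -7.714767842748394 15.533282940076989
(array([[     0,      0,    640,    480, 307051],
       [   325,    209,      5,     10,     34],
       [   315,    228,      1,      1,      1],
       [   315,    230,     14,     18,    114]], dtype=int32), array([[319.49919394, 239.50223253],
       [327.44117647, 212.38235294],
       [315.        , 228.        ],
       [319.34210526, 241.6754386 ]]))
h2 eye -76.4413534994024 -1.9344318176743933
housing x [-29.3634876   30.62615278] y [-29.82279223  29.85824577]
near edge x (plane) -14.358498214419111  y [-4.87529026  4.75442531]
far wall x [16.  16.  16.1 16.1 16.1 16.2 16.2 16.2 16.4 16.9] 40
rim y -0.027678927831253808 0.07407513691234288
rim x -3.335309945345676 15.448155575650736
(array([[     0,      0,    640,    480, 306978],
       [   324,    227,      6,     13,     42],
       [   329,    241,      1,      2,      2],
       [   311,    246,     18,     27,    178]], dtype=int32), array([[319.50031273, 239.48657233],
       [327.5       , 231.45238095],
       [329.        , 241.5       ],
       [316.96629213, 264.53370787]]))
```

View pics/bb.png

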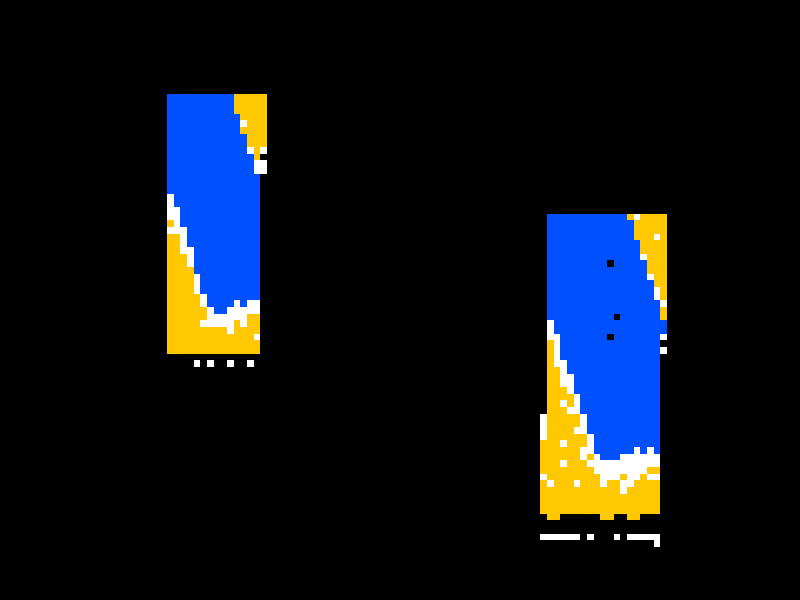

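The barrel slot's edges are clearly visible through the hole in both views (diagonal yellow/blue borders). I'll fit their angle.

```bash
python3 - <<'E'
from h import *
import pickle
D=pickle.load(open('D.pkl','rb'))
th=-.2325;ux=np.array([np.cos(th),np.sin(th)]);uy=np.array([-ux[1],ux[0]]);c0=np.array([496.39,-128.31])
for k,(ra,rb),(sa,sb) in(('h1',(224,238),(209,217)),('h2',(245,262),(227,240))):
    C=D[k];P=cloud(C);Z=P[...,2]
    for nm,rows in(('left',range(ra,rb)),('right',range(sa,sb))):
        E=[]
        for r in rows:
            cols=[u for u in range(308,334) if abs(Z[r,u]-94)<1.2 and abs((P[r,u,:2]-c0)@uy)<6]
            if len(cols)<2: continue
            E.append((max(cols)+.5 if nm=='left' else min(cols)-.5,r))
        Q=onz(C,np.array(E),94)[:,:2]-c0;Q=np.c_[Q@ux,Q@uy].astype(np.float32)
        l=cv2.fitLine(Q,cv2.DIST_HUBER,0,.01,.01).ravel();a=np.arctan2(l[1],l[0]);a=(a+np.pi/2)%np.pi-np.pi/2
        n=np.array([-np.sin(a),np.cos(a)]);print(k,nm,len(E),'angle',a.round(3),'offset from axis',(n@l[2:]).round(2))
E
```

```text
h1 left 8 angle 0.27 offset from axis -4.83
h1 right 8 angle 0.374 offset from axis 5.94
h2 left 12 angle 0.307 offset from axis -5.05
h2 right 10 angle 0.242 offset from axis 4.97
```

The barrel is about 0.30 rad counterclockwise, and edge offsets of ±5 confirm the hole centre. Now I grasp the key.

```bash
python3 - <<'E'
from h import *
import pickle
q=down(-.26+np.pi/2)
bot.move_gripper(45,grip_force=60)
bot.move_to([587.4,203.3,120],q)
print(bot.servo_line([587.4,203.3,64],speed=60,until_force=8),bot.read_state()['ee_pos'])
bot.move_gripper(0,grip_force=60);s=bot.read_state();print(s['grip_width'],s['ft_force'],s['ee_pos'],s['clock'])
p=s['ee_pos'].copy();p[2]+=56
print(bot.servo_line(p,speed=60));bot.dwell(.15)
C=cam('wrist');pickle.dump(C,open('g.pkl','wb'));save('g1',C['image']);s=bot.read_state();print(s['grip_width'],s['ft_force'],s['ee_pos'],s['clock'])
E
```

```text
False [587.62391157 203.34856256  64.41889096]
11.260343857841779 [-0.71532324 -0.25848713  1.99739489] [587.50786403 203.31965505  64.29739274] 7.85
False
11.573402253953306 [ 0.42992214 -0.23615166 -1.02042566] [587.40801869 203.28125821 119.9575158 ] 9.1417
```

View pics/g1.png

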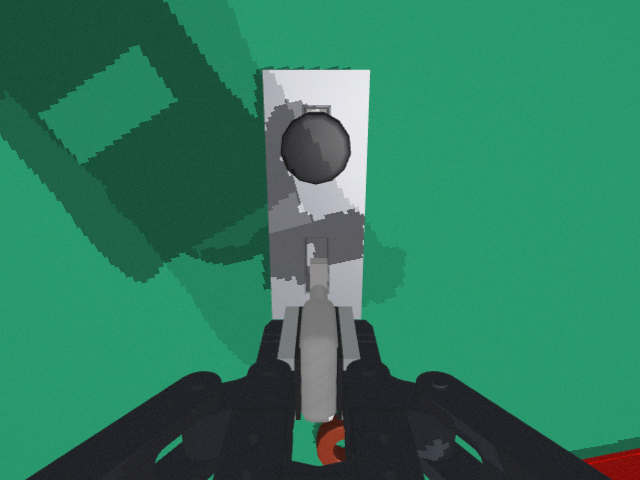

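The key is held between the pads (head cols 302–337, rows 305–420; foot tip near (318,265)). I measure it in the tool frame.

```bash
python3 - <<'E'
from h import *
import pickle
C=pickle.load(open('g.pkl','rb'))
P=cloud(C);T=q2R(C['tr']);L=(P-C['tcp'])@T   # tool coords: x jaw, y down, z
for nm,m in(('headtop',(abs(L[...,0])<9)&(abs(L[...,2])<22)&(L[...,1]<-8)&(L[...,1]>-24)),
            ('low',(abs(L[...,0])<9)&(L[...,1]>22)&(L[...,1]<68)&(abs(L[...,2])<25)),('foot',(abs(L[...,0])<9)&(L[...,1]>48)&(L[...,1]<68)&(abs(L[...,2])<25)),
            ('face',(abs(L[...,0])<9)&(L[...,2]>10)&(L[...,2]<22)&(abs(L[...,1])<14))):
    Q=L[m];print(nm,m.sum(),'x',np.percentile(Q[:,0],[1,25,50,75,99]).round(1),'y',np.percentile(Q[:,1],[1,50,99]).round(1),'z',np.percentile(Q[:,2],[1,50,99]).round(1))
for y0 in range(-18,66,4):
    m=(abs(L[...,0])<9)&(abs(L[...,1]-y0)<2)&(abs(L[...,2])<25)
    if m.sum()>3: Q=L[m];print(y0,m.sum(),'x',np.percentile(Q[:,0],[2,98]).round(1),'z',np.percentile(Q[:,2],[2,98]).round(1))
E
```

```text
headtop 4712 x [-8.5 -3.3  0.5  4.5  8.6] y [-22.9 -15.2  -8.5] z [-14.    4.8  15.8]
low 734 x [-2.9 -1.   0.8  3.1  5. ] y [38.6 52.2 59.8] z [ 0.8  6.6 14.1]
foot 576 x [-2.9 -1.   1.3  3.1  5. ] y [48.2 52.5 59.9] z [ 0.9  8.7 14.1]
face 2288 x [-8.8 -4.4 -0.1  4.4  8.8] y [-13.9  -3.3  13.3] z [10.5 14.4 16.2]
-18 1197 x [-8.1  8.6] z [-10.6  11.6]
-14 2940 x [-6.6  6.7] z [-13.7  15.2]
-10 421 x [-8.6  8.6] z [-2.1 16.1]
-6 338 x [-8.7  8.6] z [10.6 16.2]
-2 316 x [-8.4  8.5] z [10.6 16.1]
2 290 x [-8.6  8.7] z [10.6 16.1]
6 276 x [-8.6  8.7] z [10.7 16.2]
10 254 x [-8.7  8.6] z [10.6 16.1]
14 93 x [-8.7  8.9] z [10.6 15.6]
18 16 x [-8.8  8.4] z [10.2 10.9]
38 27 x [-1.1  3.2] z [2.7 4.2]
42 66 x [-2.2  4.7] z [0.9 4. ]
46 65 x [-2.7  4.8] z [0.7 4. ]
50 158 x [-2.8  4.9] z [ 0.9 13.8]
54 363 x [-2.9  5. ] z [ 1.9 14. ]
58 51 x [-2.9  4.6] z [13.3 14.2]
62 4 x [-1.9  3.4] z [13.4 13.6]
```

```bash
python3 - <<'E'
from h import *
import pickle
C=pickle.load(open('g.pkl','rb'))
P=cloud(C);T=q2R(C['tr']);L=(P-C['tcp'])@T
for y0 in(-14,-10,-6,-2,2,6,10,14):
    m=(abs(L[...,0])<11)&(abs(L[...,1]-y0)<2)&(L[...,2]>12.5)&(L[...,2]<20)
    Q=L[m];print(y0,m.sum(),'x',np.percentile(Q[:,0],[1,99]).round(2),'mid',np.percentile(Q[:,0],[1,99]).mean().round(2),'z',np.percentile(Q[:,2],[2,98]).round(1))
m=(abs(L[...,0])<9)&(abs(L[...,1]+14)<3)&(L[...,2]<-11.8)&(L[...,2]>-20);Q=L[m];print(m.sum(),np.percentile(Q[:,0],[1,99]).round(2),Q[:,2].min())
im=C['image'];save('g1z',cv2.resize(im[230:440,240:400],None,fx=3.5,fy=2.8,interpolation=cv2.INTER_NEAREST))
E
```

```text
-14 421 x [-4.33  6.04] mid 0.86 z [12.6 15.9]
-10 251 x [-4.46  6.26] mid 0.9 z [13.  16.2]
-6 216 x [-4.52  6.54] mid 1.01 z [13.  16.3]
-2 194 x [-4.51  6.43] mid 0.96 z [12.9 16.2]
2 180 x [-4.56  6.58] mid 1.01 z [12.9 16.1]
6 176 x [-4.42  6.43] mid 1.0 z [12.9 16.2]
10 154 x [-4.54  6.48] mid 0.97 z [12.8 16.2]
14 24 x [-3.44  5.81] mid 1.19 z [14.1 15.6]
170 [-4.34  6.46] -15.799963654200473
```

View pics/g1z.png

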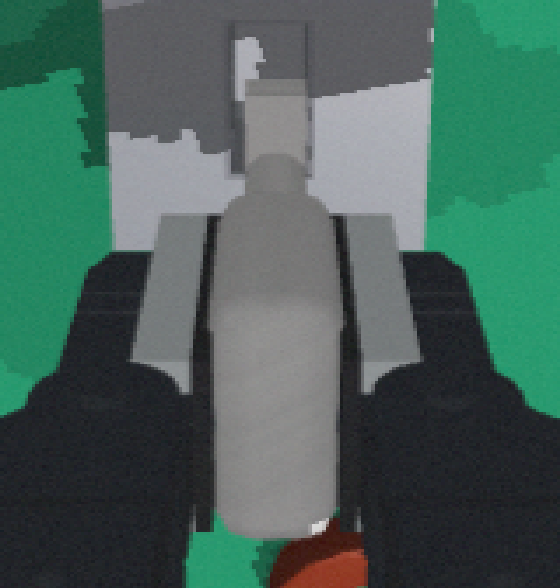

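The key sits straight in the grip, with a constant camera bias of about +1.0 mm in tool x, which I compensate. I'll hover above the keyhole and verify foot against housing in one view.

```bash
python3 - <<'E'
from h import *
import pickle
th=-.2325;q=down(th+np.pi/2)
p=bot.read_state()['ee_pos'];p[2]=215;bot.servo_line(p,speed=200)
bot.move_to([496.24,-129.40,215],q)
bot.servo_line([496.24,-129.40,180],speed=100);bot.dwell(.2)
C=cam('wrist');pickle.dump(C,open('v.pkl','wb'));save('v1',C['image']);s=bot.read_state();print(s['ee_pos'],s['ft_force'],s['clock'])
P=cloud(C);T=q2R(C['tr']);L=(P-C['tcp'])@T
m=(abs(L[...,0])<9)&(L[...,1]>46)&(L[...,1]<58)&(abs(L[...,2])<25);print('foot',m.sum(),np.percentile(L[m][:,0],[1,99]).round(2),L[m][:,2].max())
h=(abs(L[...,0])<45)&(abs(L[...,1]-68)<2)&(L[...,2]>-12)&(L[...,2]<50);print('y',np.median(L[h][:,1]))
for z0 in(6,10,20,24,27):
    r=h&(abs(L[...,2]-z0)<2);print(z0,np.percentile(L[r][:,0],[.5,99.5]).round(2),np.percentile(L[r][:,0],[.5,99.5]).mean().round(2))
for x0 in(-22,-17,-12,12,17,22): 
    r=(abs(L[...,0]-x0)<2.5)&(abs(L[...,1]-68)<1.2);print(x0,np.percentile(L[r][:,2],[1,99]).round(2))
E
```

```text
[ 496.46101731 -129.42917952  180.55856523] [-0.32307761 -0.37274311 -0.99300009] 11.8167
foot 575 [-2.86  4.98] 14.183864553428284
y 68.74189348847018
6 [-28.76  30.66] 0.95
10 [-28.73  30.76] 1.01
20 [-28.68  30.81] 1.07
24 [-28.56  30.69] 1.07
27 [-28.87  30.59] 0.86
-22 [-22.75  30.12]
-17 [-22.59  29.98]
-12 [-14.63  30.22]
12 [-14.88  30.02]
17 [-19.17  30.17]
22 [-22.73  30.16]
```

View pics/v1.png

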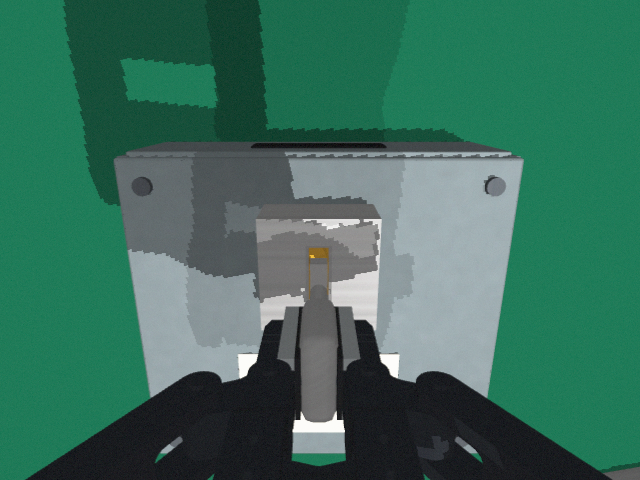

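The view shows the foot directly over the slot: foot mid 1.06 against housing mid about 1.0, and both end offsets about 0.1 mm. Lower gently into the chamber.

```bash
python3 - <<'E'
from h import *
print(bot.servo_line([496.24,-129.40,173],speed=40,until_force=6))
print(bot.servo_line([496.24,-129.40,156],speed=15,until_force=6))
bot.dwell(.1)
s=bot.read_state();print(s['ee_pos'],s['ft_force'],s['moment'],s['grip_width'],s['clock'])
E
```

```text
False
False
[ 496.25868727 -129.40220851  156.07863941] [-0.28520187 -0.29894298 -2.07319165] [ 0.01178752 -0.01292627  0.02352164] 10.830642695682993 13.525
```

It went in freely. Next, turn 0.30 rad ccw in the chamber and feel down.

```bash
python3 - <<'E'
from h import *
th=-.2325;P=[496.24,-129.40]
print(bot.servo_line(P+[156],down(th+.30+np.pi/2),speed=20));bot.dwell(.1)
s=bot.read_state();print(s['ee_pos'],s['ft_force'],s['moment'],s['clock'])
r=bot.servo_line(P+[144.0],speed=10,until_force=6)
s=bot.read_state();print(r,s['ee_pos'],s['ft_force'],s['moment'],s['clock'])
E
```

```text
False
[ 496.23860155 -129.39715083  156.02012942] [-0.02362482 -0.9983814  -0.46192316] [-0.03547543 -0.00244674  0.00241485] 14.075
False [ 496.28859868 -129.41427171  144.22294455] [-1.55162642  0.97588185  4.02287765] [ 0.08940313  0.41882735 -0.00054178] 15.425
```

It dropped straight into the barrel (key about 27.8 mm below the mouth). Seat it gently and check.

```bash
python3 - <<'E'
from h import *
P=[496.24,-129.40]
r=bot.servo_line(P+[142.5],speed=5,until_force=7);bot.dwell(.3)
s=bot.read_state();print(r,s['ee_pos'],s['ft_force'],s['moment'],s['grip_width'],s['clock'])
C=cam('wrist');save('w1',C['image']);Q=cloud(C);L=(Q-C['tcp'])@q2R(C['tr'])
m=(abs(L[...,0]-1)<4)&(abs(L[...,2])<10)&(L[...,1]<-8)&(L[...,1]>-24);print('head top z',np.percentile(Q[m][:,2],[10,50,95]))
m=(abs(L[...,0]-1)<4)&(L[...,2]>12.5)&(L[...,2]<20)&(abs(L[...,1])<10);print('edge',L[m][:,2].max())
E
```

```text
True [ 496.28675227 -129.42872214  144.19097164] [-2.76293833  0.27567862  5.02198071] [ 0.07973765  0.4200238  -0.00727163] 11.191005547316585 15.9417
head top z [158.7996014  159.62483565 160.60152604]
edge 16.395344986402627
```

View pics/w1.png

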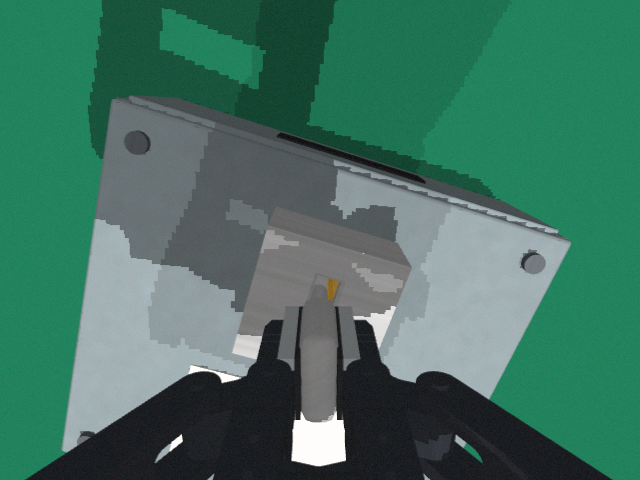

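The head top at 160 mm means the key underside is at 84 mm, 28 mm below the mouth, so it is fully home. The picture shows the key seated and turned relative to the housing. Now turn clockwise in steps.

```bash
python3 - <<'E'
from h import *
th=-.2325;P=[496.24,-129.40,143.9]
for a in(.15,0,-.15,-.3,-.45,-.6,-.72,-.8,-.87):
    try: r=bot.servo_line(P,down(th+a+np.pi/2),speed=20,until_force=15)
    except Exception as e: print(e);break
    s=bot.read_state();print(a,r,s['ee_pos'].round(2),s['ft_force'].round(1),s['moment'].round(2),round(s['clock'],2))
    if r: break
bot.dwell(.8);save('t2',bot.read_camera('top')['image'][150:300,250:450].repeat(3,0).repeat(3,1))
C=cam('wrist');save('w2',C['image'])
s=bot.read_state();print(s['ee_pos'],s['ft_force'],s['clock'])
E
```

```text
0.15 False [ 496.48 -129.44  144.2 ] [-0.6  1.   4.9] [ 0.12  0.18 -0.03] 16.29
0 False [ 496.53 -129.46  144.24] [-0.6  0.2  5.1] [ 0.12  0.11 -0.03] 16.59
-0.15 False [ 496.53 -129.46  144.23] [ 0.  -0.6  4.4] [0.12 0.08 0.07] 16.89
-0.3 False [ 496.51 -129.48  144.22] [-1.1 -0.4  4.5] [ 0.11  0.05 -0.02] 17.19
-0.45 False [ 496.5  -129.51  144.21] [-1.1 -0.8  4.9] [0.02 0.09 0.01] 17.49
-0.6 False [ 496.5  -129.54  144.2 ] [-1.  -1.   4.5] [ 0.08  0.12 -0.05] 17.79
-0.72 False [ 496.48 -129.54  144.21] [-0.1 -0.   5.1] [ 0.03  0.12 -0.01] 18.06
-0.8 False [ 496.47 -129.54  144.2 ] [-0.2 -0.6  5.2] [-0.05  0.12 -0.01] 18.31
-0.87 False [ 496.48 -129.53  144.2 ] [-0.4  0.3  5. ] [-0.02  0.09 -0.03] 18.56
[ 496.48868414 -129.549033    144.21538985] [-0.0588804  -0.36591893  5.92282779] 19.4583
```

View pics/w2.png

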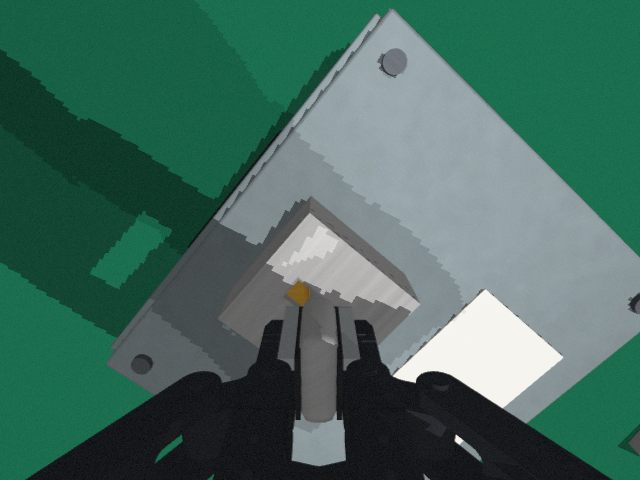

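View pics/t2.png

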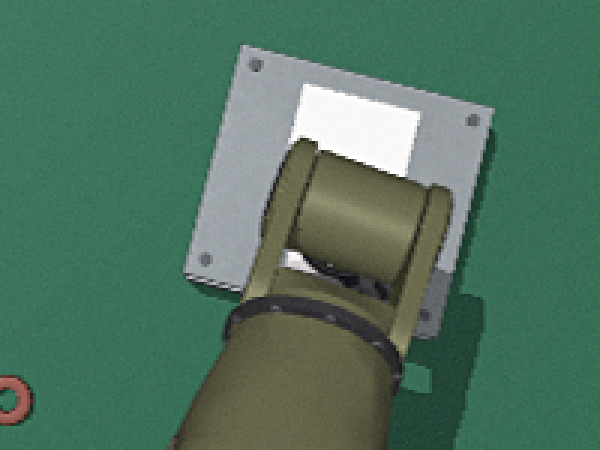

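Neither view shows the drawer out yet. I'll check the actual tool yaw, the side view and the key depth.

```bash
python3 - <<'E'
from h import *
s=bot.read_state();T=q2R(s['tool_rot']);print('yaw rel box',np.arctan2(T[1,0],T[0,0])-np.pi/2+.2325,s['moment'],s['grip_width'],s['joint_positions'])
C=cam('wrist');Q=cloud(C);L=(Q-C['tcp'])@q2R(C['tr'])
m=(abs(L[...,0]-1)<4)&(abs(L[...,2])<10)&(L[...,1]<-8)&(L[...,1]>-24);print('head top z',np.percentile(Q[m][:,2],[10,50,95]))
for y0 in(-10,-5,0,5,10):
    m=(abs(L[...,0])<11)&(abs(L[...,1]-y0)<2.5)&(L[...,2]>12.5)&(L[...,2]<20);print(y0,np.percentile(L[m][:,0],[1,99]).round(2),L[m][:,2].max())
m=(abs(L[...,0])<9)&(abs(L[...,1]+14)<3)&(L[...,2]<-11.8)&(L[...,2]>-20);print('back',np.percentile(L[m][:,0],[1,99]).round(2))
im=C['image'][250:350,250:390];save('w3',cv2.resize(im,None,fx=5,fy=5,interpolation=cv2.INTER_NEAREST))
S=bot.read_camera('side')['image'][100:300,230:440];save('s3',cv2.resize(S,None,fx=3,fy=3,interpolation=cv2.INTER_CUBIC))
E
```

```text
yaw rel box -0.8656794575336254 [ 0.00072515  0.13742217 -0.02181774] 11.147444750589711 [-3.26588016e-01  3.34881024e-01  1.73962957e+00 -1.07429502e-04
  1.06613691e+00 -7.99152767e-01]
head top z [158.84038334 159.60434904 160.62743787]
-10 [-5.88  6.44] 17.343089387421006
-5 [-5.07  6.21] 17.09828257134601
0 [-5.2   6.54] 16.983486615407497
5 [-5.27  6.38] 16.950009333491405
10 [-5.22  6.47] 17.09239076399981
back [-4.01  5.54]
```

View pics/w3.png

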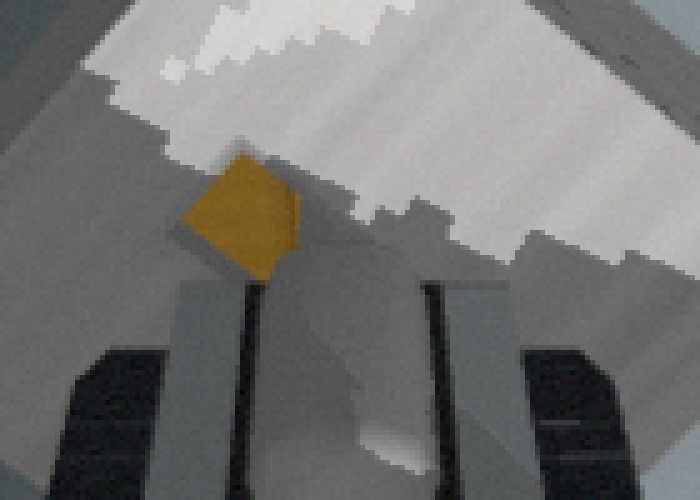

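View pics/s3.png

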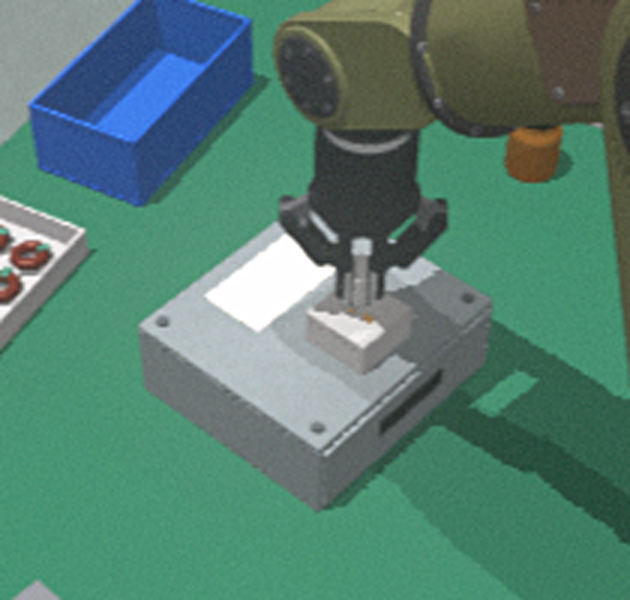

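The side view shows the drawer still shut. The key is home and turned 0.87 rad, and the barrel's slot edge is parallel with it. The cam's release angle is only given as 0.75–1.0, with some play, so I continue in small steps short of the 1.15 stop.

```bash
python3 - <<'E'
from h import *
th=-.2325;P=[496.24,-129.40,143.9]
for a in(-.92,-.97,-1.02):
    r=bot.servo_line(P,down(th+a+np.pi/2),speed=20,until_force=12);bot.dwell(.3)
    s=bot.read_state();print(a,r,s['ee_pos'].round(2),s['ft_force'].round(1),s['moment'].round(2),round(s['clock'],2))
    S=bot.read_camera('side')['image'][100:300,230:440];save('s4_%d'%(-a*100),cv2.resize(S,None,fx=2,fy=2,interpolation=cv2.INTER_CUBIC))
a,b=[cv2.imread('pics/s4_%d.png'%k) for k in(92,102)]
cv2.imwrite('pics/s4.png',cv2.resize(__import__('numpy').hstack([a,b]),(800,381)))
E
```

```text
-0.92 False [ 496.5  -129.53  144.19] [-0.7  0.1  5. ] [-0.08  0.09 -0.07] 20.11
-0.97 False [ 496.5  -129.54  144.21] [-0.1 -0.2  5.9] [ 0.03  0.02 -0.03] 20.71
-1.02 False [ 496.46 -129.56  144.2 ] [-0.9 -1.2  5.2] [-0.08  0.14  0.  ] 21.31
```

View pics/s4.png

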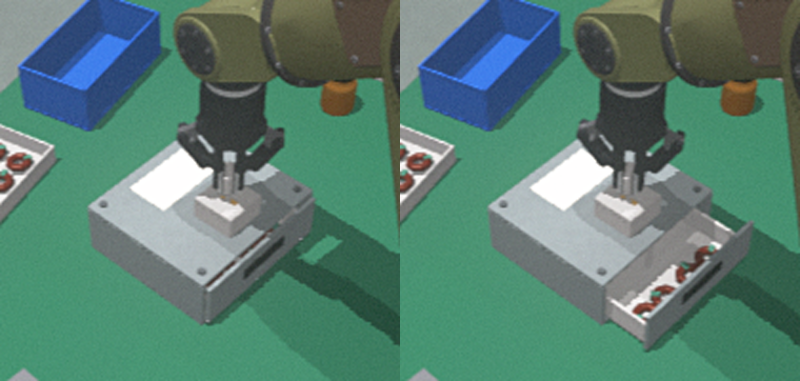

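The drawer sprang open between 0.92 and 1.02 rad. Wait for it to settle, let go, and retreat straight up.

```bash
python3 - <<'E'
from h import *
bot.dwell(.6)
p=bot.read_state()['ee_pos']
bot.move_gripper(40);bot.dwell(.2)
p[2]=255;bot.servo_line(p,speed=100);bot.dwell(.3)
C=cam('wrist');save('w5',C['image']);Q=cloud(C)
m=(np.hypot(Q[...,0]-496,Q[...,1]+129)<22)&(Q[...,2]>140)&(Q[...,2]<190);print(m.sum(),'head top z',np.percentile(Q[m][:,2],[10,50,95]).round(1),rect(Q[m][:,:2]))
m=(np.hypot(Q[...,0]-496,Q[...,1]+129)<25)&(Q[...,2]>155)&(Q[...,2]<170);print(rect(Q[m][:,:2]))
s=bot.read_state();print(s['ee_pos'],s['ft_force'],s['grip_width'],s['clock'])
save('s5',bot.read_camera('side')['image'])
E
```

```text
1234 head top z [153.1 159.  160.5] (array([ 496.58, -128.42]), [np.float32(12.0), np.float32(31.7)], -1.243)
(array([ 496.62, -128.58]), [np.float32(12.0), np.float32(31.3)], -1.244)
[ 496.41382917 -129.53519415  254.83483481] [-0.48942237 -0.32554572  0.50762353] 40.05953519995648 24.1583
```

View pics/w5.png

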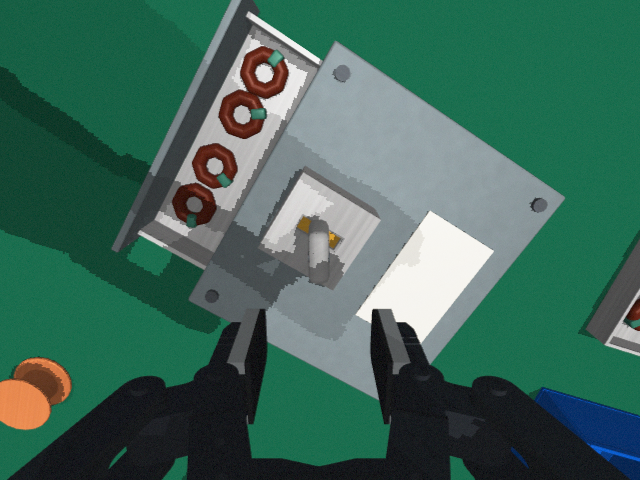

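View pics/s5.png

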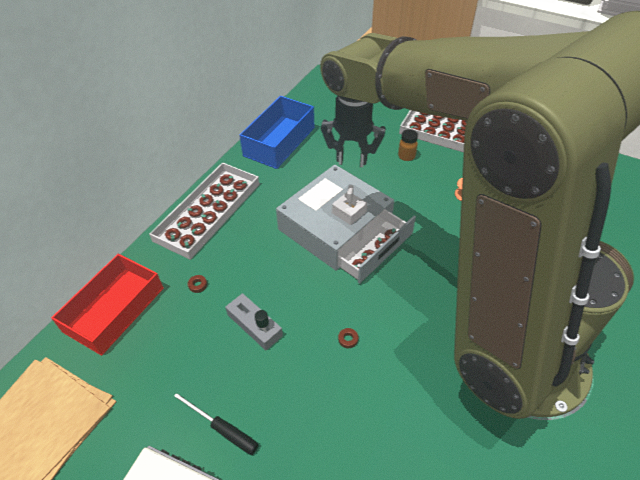

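The key stands upright in the lock (head around (318,250)), the drawer is out, and the gripper is clear. The other things are where they were. Handing in.

```bash
python3 -c "
from rig import bot
bot.finish_job();print(bot.read_state()['clock'])"
```

```text
the job is handed in; nothing more can be done
the job is handed in; nothing more can be done
```

The drawer is open, the key is standing in the lock, and the job is handed in at about 24 s of the 61 s allowed.

**What I did:**
- I gripped the flat-headed key in the rack and measured where it sat in the grip. That showed a camera offset of about 1 mm, which I corrected for.
- I lowered the key into the keyhole and turned it 0.30 rad counterclockwise, the barrel angle I had measured through the keyhole. It dropped home on the first try.
- I turned it clockwise in steps. The drawer sprang open, and I let go and backed off straight up.

**Last checks:**
- **Key:** the top of its head is at about 160 mm, so it sits about 28 mm below the mouth. Its head is within about 0.5 mm of the measured lock axis, and it looks upright.
- **Drawer:** it is clearly far out in the side and wrist views. I judged this by eye and did not measure its travel.
- **Forces:** the wrist force stayed around 6 N or less at every reading.
- **Other things:** the side view shows the driver and the other objects where they were. The gripper is well clear.

**One surprise:** the drawer was still shut at 0.87 rad, inside the stated 0.75–1.0 range. It had started to move by 0.92 rad and was well out by 1.02 rad. I left the key turned to 1.02 rad, slightly past that range but short of the 1.15 rad stop.

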